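Pack the oil tasting case in one tight row

ROBOT

A 7-joint arm with a two-finger parallel gripper is mounted at the origin on the work surface. World frame = base frame: x ahead of the robot, y to its left, z up, the work surface at z = 0. Lengths are in m, angles in rad, forces in N, time in s.
With the tool pointing down it reaches from about 0.35 to 0.9 m from the base axis. Payload 19.9 kg.
Tool frame: the origin (TCP) lies at the very end of the fingers, on their centre line; the grasp point (between the pads) lies 19 mm behind it (env.grasp_offset is the distance from the TCP to the grasp point, in m); z points along the fingers, y is the line along which they close (so a half turn about z gives the same grasp; the last joint's range is limited). The gripper opens to 94 mm and grips with 3 to 60 N. Pads are 16 mm wide; open, the fingers measure 119 mm over their backs; the gripper's body (75 mm by 177 mm) begins 78 mm behind the grasp point.
Start: joints at [-1.175, 0.417, -0.01, 1.614, 0.005, 1.111, -0.053], TCP at [0.265, 0.566, 0.205] pointing down, gripper open.
Joint ranges: [-2.81, 2.81], [-0.39, 2.02], [-1.27, 1.25], [0.06, 2.57], [-1.19, 4.33], [0.19, 2], [-2.82, 2.82]. Speed limits (rad/s): [1.89, 1.89, 2.39, 2.39, 3.01, 3.01, 3.01].

INTERFACE

Orientations are given as a 3x3 rotation matrix whose columns are the frame's x, y, z axes.
In Python, from bench import env, viewer gives the robot as it stands.
- The arm moves only by the tool play_rows, never from a script. Its argument "motion" is a list of rows, each an object with "gripper": the finger opening in m, from 0 to 0.094; "slide": the shift along the tool's x, y, z in m, a list of three; "yaw": the turn about the tool's z in degrees. A call has 1 to 5 rows; each row shifts and turns the commanded pose from where the row before left it, along the tool's axes as they then stand; what a row does not reach is not made up. A row lasts 1/8 s, in which the tool goes at most 62.5 mm and 10.7 degrees, less where a joint would pass 70% of its speed; a pose out of reach is approached as far as the arm can. A call is refused whole if a number of a shift passes 0.0625 or a number of a turn 10.7, either way. A call with a gripper value outside its range is refused whole. The fingers move at their own pace and stop on an object; "newtons" is the grip in N (left out, the last holds). Time passes only in rows, so rows that do not move let the fingers close. It gives the time, the measured TCP pose, the force, the opening and the grip force at its end, in the units of the state.
- env.get_state(): the state, without advancing time (a new reading comes with each control period).
- viewer.capture(name): name is "scene" or "top" or "wrist"; returns a dict with "img" (400x640x3 uint8, blue, green, red), "depth" (400x640 float32, m along the optical axis (not along the pixel's ray), 0 where there is no reading), "intrinsics" (3x3 intrinsics, pixels), "dist_coeffs" ([k1, k2, p1, p2, k3] as OpenCV has them; the pictures are not rectified), "R" (3x3) and "t" (3): a world point X has camera coordinates R X + t; the wrist camera has in their place "tool_from_camera" (4x4, takes a point from camera to tool coordinates, whose origin is the TCP and whose axes are the flange's). Camera axes: x right, y down, z forward; pixel columns grow to the right and rows downward; lengths in m; the calibration is good to about 2 mm. A picture is of the moment at which its call begins: read the wrist's pose just before it.
- env.finish_job(): hands the job in; it is judged then, once.
The state is a dict: "clock": time; "joints": joint angles; "dq": joint speeds; "effort": joint torques, N m; "ee_pos": TCP position; "orientation": TCP orientation; "wrist_force": force on the tool from outside, world axes, zero at the start; "moment": the same for the moment, N m; "width": opening from 0.0 (shut) to 1.0 (fully open); "grip_force": force on a finger pad.
Only numpy, scipy, OpenCV 4.12 (cv2) and the standard library are available. Lean on these libraries where they do the work, as an engineer would, in place of code of your own. Each camera call takes 0.05 s, during which the arm holds its last target. There are 200 camera calls.

TASK

Pack the jar and the small oblong tin from the table into the open wooden case, beside the square tin that stands loose in it. All three must stand upright on the case's floor in a single row, set down and not dropped, pressed flush against one another and up against one end wall (either end), so that all the spare room is left at the other end. Keep everything upright and leave the other things on the table alone.

Things in the scene. Friction and masses are not known exactly. Their poses are not given: they have to be found in the camera images.
- case: Shallow open plywood case, fixed to the table. Outside 80 (its x) x 188 (its y) x 40 high; walls and floor 6 thick; inside 68 (x) x 176 (y), so it takes one row of three items along its y. The items stand well above the walls. (All sizes in mm.) Origin: centre of the underside, 6 below the inner floor. z up.
- square_tin: Square bare-metal oil tin with paper labels, 58 (x) x 58 (y) x 90 high, plus a round cap 28 diameter x 12 high on top; about 0.35 kg. It starts standing loose near the middle of the case, its sides nearly parallel to the case's. (All sizes in mm.) Origin: centre of the underside. z up.
- jar: Round glass jar with a paper label, 60 diameter x 84 high, plus a lid 56 diameter x 14 high on top; about 0.3 kg. Starts upright on the cloth. (All sizes in mm.) Origin: centre of the underside. z up.
- flat_tin: Small oblong bare-metal tin, 60 (its x) x 44 (its y) x 88 high, plus a small cap 20 diameter x 12 high on top; about 0.3 kg. Starts upright on the cloth. It fits the case only with its 60 mm side (x) across the case, along the case's x. (All sizes in mm.) Origin: centre of the underside. z up.
- label_roll: Roll of paper labels standing on its end, 90 diameter x 60 high, on the cloth among the things to be packed; not to be packed. A bystander: leave it alone. (All sizes in mm.) Origin: centre of the underside. z up.
- spare_roll: A second such label roll, 90 x 60 high, towards the far right. A bystander: leave it alone. (All sizes in mm.) Origin: centre of the underside. z up.
- oil_bottle: Tall capped amber oil bottle, 66 diameter x 230 high, on the right. A bystander: leave it alone. (All sizes in mm.) Origin: centre of the underside. z up.
- label_gun: Black hand labelling gun lying on the cloth on the left, about 190 x 90 x 50 high; its origin is under its head. A bystander: leave it alone. (All sizes in mm.) Origin: centre of the underside. z up.
- cap_a: Loose green bottle cap, 32 diameter x 26 high, near the robot. A bystander: leave it alone. (All sizes in mm.) Origin: centre of the underside. z up.
- cap_b: Another such cap, further off. A bystander: leave it alone. (All sizes in mm.) Origin: centre of the underside. z up.

How it is judged:
At the end, for the whole second after the job is handed in: The square tin, the jar and the oblong tin all stand upright (within 4 degrees), at rest on the floor of the case inside its walls, in one row in any order; the gaps between them add up to less than 6 mm, and one of the outer two stands within 4.5 mm of its end wall (z of square_tin in the frame of case between 0.002 and 0.01 m and x of square_tin in the frame of case between -0.012 and 0.012 m and y of square_tin in the frame of case between -0.088 and 0.088 m and angle between each of square_tin, jar, flat_tin's own z axis and vertical below 0.07 rad and linear speed of each of square_tin, jar, flat_tin below 0.02 m/s and z of jar in the frame of case between 0.002 and 0.01 m and x of jar in the frame of case between -0.012 and 0.012 m and y of jar in the frame of case between -0.088 and 0.088 m and z of flat_tin in the frame of case between 0.002 and 0.01 m and x of flat_tin in the frame of case between -0.012 and 0.012 m and y of flat_tin in the frame of case between -0.088 and 0.088 m and horizontal distance between jar and flat_tin below 0.116 m and horizontal distance between square_tin and flat_tin below 0.117 m and horizontal distance between square_tin and jar below 0.109 m and (y of square_tin in the frame of case above 0.0545 m or y of square_tin in the frame of case below -0.0545 m or y of jar in the frame of case above 0.0535 m or y of jar in the frame of case below -0.0535 m or y of flat_tin in the frame of case above 0.0615 m or y of flat_tin in the frame of case below -0.0615 m)); the robot touches nothing.
It fails at once if a bystander (label roll, spare roll, oil bottle, labelling gun or loose cap) is moved by more than 30 mm (distance of any of label_roll, spare_roll, oil_bottle, label_gun, cap_a, cap_b from where it was at the start of the episode above 0.03 m).
It fails at once if the square tin, jar, oblong tin or oil bottle is knocked over or laid down (tilted beyond 45 degrees) (angle between any of square_tin, jar, flat_tin, oil_bottle's own z axis and vertical above 0.8 rad).
It fails at once if the square tin, jar or oblong tin is dropped (falls out of the gripper faster than 0.5 m/s, a drop of about 13 mm) ((linear speed of square_tin above 0.5 m/s and contact force between square_tin and the fingers below 0.05 N) or (linear speed of jar above 0.5 m/s and contact force between jar and the fingers below 0.05 N) or (linear speed of flat_tin above 0.5 m/s and contact force between flat_tin and the fingers below 0.05 N)).
It also fails if it takes over 64 s, if anything falls off the work surface, if the arm or the gripper's body presses on something with over 40 N, if the wrist force passes 120 N, or if a joint passes its speed limit or range.

## Working session

There is one attempt and no reset: what is moved stays moved. The work goes in short steps, Python scripts to look and compute and a tool call to move; the robot and the scene stay as the last step left them, time stands still between calls to the robot, and variables do not carry over. Pictures are saved under pics/ and viewed, at most 10 in all, crops included, and the job is handed in when it is done.

Besides the shell and the picture viewer there is one more tool, called after "Request:" as name([rows], argument=value, ...), one row to a line, values as JSON. play_rows: Moves the arm, as the interface text tells. Its arguments: {"type":"object","properties":{"motion":{"type":"array"},"newtons":{"type":"number"}},"required":["motion"]}

```bash
mkdir -p pics; ls; cat > h.py <<'E'
import cv2, numpy as np
from bench import env, viewer
def shot(name,fn):
    c=viewer.capture(name); cv2.imwrite('pics/'+fn,c['img']); np.savez('pics/'+fn[:-4]+'.npz',**{k:np.array(v) for k,v in c.items()}); return c
def world(c,pts,z=None,T=None):
    out=[]
    for (u,v) in pts:
        n=cv2.undistortPoints(np.array([[[u,v]]],float),np.array(c['intrinsics']),np.array(c['dist_coeffs']))[0,0]
        r=np.array([n[0],n[1],1.])
        R=np.array(c['R']);t=np.array(c['t']); o=-R.T@t; d=R.T@r
        if z is None:
            w=c['depth'][max(0,int(v)-1):int(v)+2,max(0,int(u)-1):int(u)+2]; s=np.median(w)
        else: s=(z-o[2])/d[2]
        out.append(o+s*d)
    return np.array(out)
E
python3 - <<'E'
from h import *
shot('top','top.png'); shot('scene','scene.png')
s=env.get_state(); print(s['ee_pos'],s['orientation'],s['clock'],s['width'])
E
```

```text
pics
[0.26482148 0.56574892 0.20490995] [[-9.05687506e-01  4.23945746e-01 -3.83202847e-04]
 [ 4.23945913e-01  9.05686963e-01 -9.93900826e-04]
 [-7.42982045e-05 -1.06262084e-03 -9.99999433e-01]] 0.1 1.0050334043158105
```

View pics/top.png

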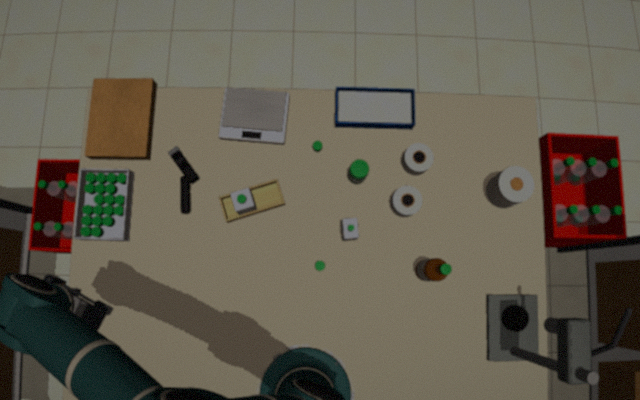

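View pics/scene.png

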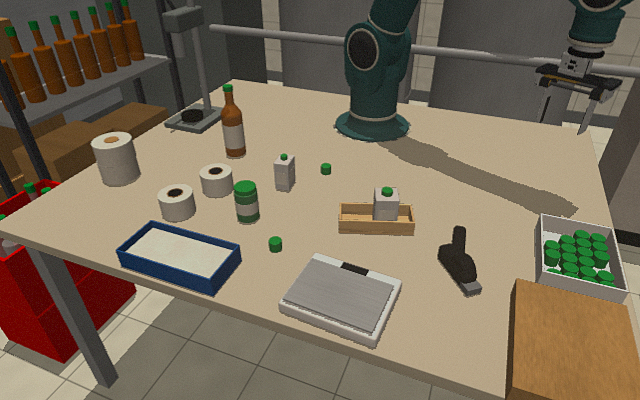

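The top view shows the case at about (252,200) px with the square tin in it at (242,199). The jar is at (358,170), the oblong tin at (350,228), and the label roll at (406,201). I'll enlarge that part.

```bash
python3 - <<'E'
from h import *
im=cv2.imread('pics/top.png')
a=cv2.resize(im[170:232,212:292],None,fx=6,fy=6,interpolation=cv2.INTER_CUBIC)
b=cv2.resize(im[152:246,330:380],None,fx=6,fy=6,interpolation=cv2.INTER_CUBIC)
o=np.zeros((564,790,3),np.uint8); o[:372,:480]=a; o[:564,490:790]=b
cv2.imwrite('pics/crop.png',cv2.convertScaleAbs(o,alpha=1.4))
E
```

```text
(no output)
```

View pics/crop.png

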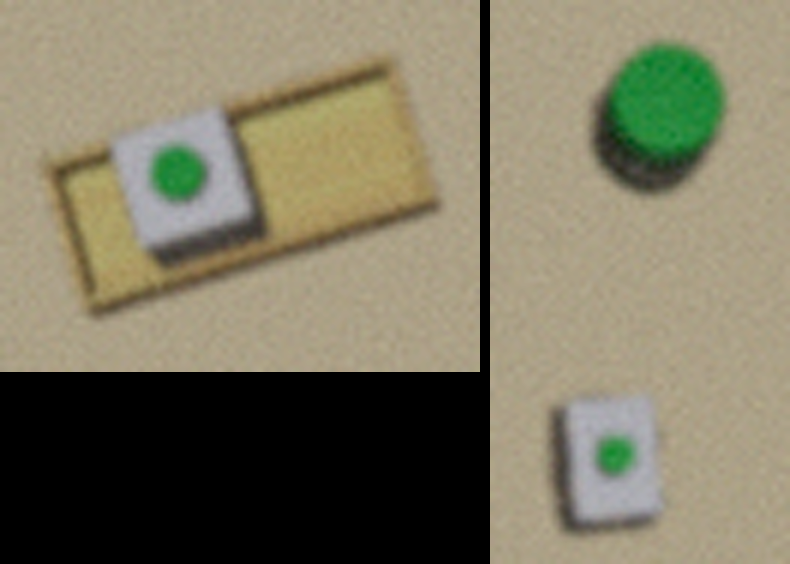

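```bash
python3 - <<'E'
from h import *
c=np.load('pics/top.npz')
f=lambda P,ox,oy:[((x+.5)/6-.5+ox,(y+.5)/6-.5+oy) for x,y in P]
def rep(n,w):
    print(n,w.round(4).tolist(),'mean',w.mean(0).round(4)); 
    if len(w)==4:
        e=np.diff(np.vstack([w,w[:1]]),axis=0); print('  len',np.linalg.norm(e,axis=1).round(4),'ang',np.degrees(np.arctan2(e[:,1],e[:,0])).round(1))
rep('case',world(c,f([(45,160),(392,58),(437,205),(95,315)],212,170),.04))
rep('sq',world(c,f([(112,143),(222,108),(258,215),(148,250)],212,170),.09)); rep('sqcap',world(c,f([(179,172)],212,170),.102))
rep('jar',world(c,f([(176,100)],330,152),.098)); rep('jard',world(c,f([(176,100)],330,152)))
rep('flat',world(c,f([(77,402),(160,395),(170,515),(88,524)],330,152),.088)); rep('flatcap',world(c,f([(125,455)],330,152),.1))
rep('lr',world(c,[(406,201)],.06)); rep('lrd',world(c,[(395,201),(417,201),(406,190)]))
rep('capsab',world(c,[(320,266),(317,146)],.026)); rep('bot',world(c,[(446,269)],.23))
w=viewer.capture('wrist'); print(w['tool_from_camera'], w['intrinsics'])
E
```

```text
case [[0.5793, 0.2734, 0.04], [0.6354, 0.099, 0.04], [0.5604, 0.074, 0.04], [0.5009, 0.2443, 0.04]] mean [0.569  0.1727 0.04  ]
  len [0.1832 0.0791 0.1804 0.0836] ang [ -72.2 -161.5  109.2   20.4]
sq [[0.5801, 0.2312, 0.09], [0.5986, 0.178, 0.09], [0.5461, 0.1583, 0.09], [0.5278, 0.2112, 0.09]] mean [0.5631 0.1947 0.09  ]
  len [0.0564 0.0561 0.056  0.056 ] ang [ -70.9 -159.4  109.1   20.9]
sqcap [[0.5645, 0.196, 0.102]] mean [0.5645 0.196  0.102 ]
jar [[0.6617, -0.1448, 0.098]] mean [ 0.6617 -0.1448  0.098 ]
jard [[0.6622, -0.145, 0.0958]] mean [ 0.6622 -0.145   0.0958]
flat [[0.5131, -0.0983, 0.088], [0.5173, -0.1386, 0.088], [0.4591, -0.1438, 0.088], [0.454, -0.1043, 0.088]] mean [ 0.4859 -0.1213  0.088 ]
  len [0.0405 0.0584 0.0399 0.0594] ang [ -84.  -174.9   97.3    5.7]
flatcap [[0.4865, -0.1208, 0.1]] mean [ 0.4865 -0.1208  0.1   ]
lr [[0.5733, -0.291, 0.06]] mean [ 0.5733 -0.291   0.06  ]
lrd [[0.5726, -0.2576, 0.0603], [0.5739, -0.3242, 0.0606], [0.6071, -0.2916, 0.0589]] mean [ 0.5845 -0.2911  0.0599]
capsab [[0.3761, -0.0371, 0.026], [0.7466, -0.0214, 0.026]] mean [ 0.5614 -0.0293  0.026 ]
bot [[0.3691, -0.3594, 0.23]] mean [ 0.3691 -0.3594  0.23  ]
[[ 3.03150767e-04 -9.58794576e-01 -2.84100103e-01  8.29861877e-02]
 [ 9.99999092e-01  6.63780644e-04 -1.17310337e-03  6.94443433e-04]
 [ 1.31334530e-03 -2.84099490e-01  9.58793906e-01 -1.79307162e-01]
 [ 0.00000000e+00  0.00000000e+00  0.00000000e+00  1.00000000e+00]] [[320.38958474   0.         320.90371123]
 [  0.         320.38958474 201.55161695]
 [  0.           0.           1.        ]]
```

Request:
play_rows([
  {"gripper": 0.094, "slide": [0, 0, 0], "yaw": 9.2},
  {"gripper": 0.094, "slide": [0, 0, 0], "yaw": 9.2},
  {"gripper": 0.094, "slide": [0, 0, 0], "yaw": 9.2},
  {"gripper": 0.094, "slide": [0, 0, 0], "yaw": 9.2},
  {"gripper": 0.094, "slide": [0, 0, 0], "yaw": 9.2},
], newtons=20)

```text
clock: 0.78
ee_pos: [0.2649, 0.5659, 0.2052]
orientation: [[-0.319, 0.948, -0.0], [0.948, 0.319, -0.001], [-0.0, -0.0, -1.0]]
wrist_force: [-0.4, 0.9, -0.3]
width: 1.0
grip_force: 0.0
```

Request:
play_rows([
  {"gripper": 0.094, "slide": [-0.045, 0.016, 0], "yaw": 0},
  {"gripper": 0.094, "slide": [-0.045, 0.016, 0], "yaw": 0},
  {"gripper": 0.094, "slide": [-0.045, 0.016, 0], "yaw": 0},
  {"gripper": 0.094, "slide": [-0.045, 0.016, 0], "yaw": 0},
  {"gripper": 0.094, "slide": [-0.045, 0.016, 0], "yaw": 0},
])

```text
clock: 1.4
ee_pos: [0.4143, 0.3777, 0.2054]
orientation: [[-0.324, 0.946, -0.0], [0.946, 0.324, -0.0], [-0.0, -0.0, -1.0]]
wrist_force: [-0.6, 1.1, -0.0]
width: 1.007
grip_force: 0.0
```

Request:
play_rows([
  {"gripper": 0.094, "slide": [-0.045, 0.016, 0], "yaw": 0},
  {"gripper": 0.094, "slide": [-0.045, 0.016, 0], "yaw": 0},
  {"gripper": 0.094, "slide": [-0.045, 0.016, 0], "yaw": 0},
  {"gripper": 0.094, "slide": [-0.045, 0.016, 0], "yaw": 0},
  {"gripper": 0.094, "slide": [-0.045, 0.016, 0], "yaw": 0},
])

```text
clock: 2.02
ee_pos: [0.5629, 0.191, 0.2054]
orientation: [[-0.324, 0.946, -0.0], [0.946, 0.324, -0.0], [-0.0, -0.0, -1.0]]
wrist_force: [0.4, 0.5, -0.4]
width: 1.0
grip_force: 0.0
```

Request:
play_rows([
  {"gripper": 0.094, "slide": [0, 0, 0], "yaw": 0},
  {"gripper": 0.094, "slide": [0, 0, 0], "yaw": 0},
  {"gripper": 0.094, "slide": [0, 0, 0], "yaw": 0},
])

```text
clock: 2.4
ee_pos: [0.5615, 0.1934, 0.2054]
orientation: [[-0.326, 0.945, -0.0], [0.945, 0.326, 0.0], [0.0, -0.0, -1.0]]
wrist_force: [-0.2, 0.2, -1.0]
width: 1.001
grip_force: 0.0
```

```bash
cat >> h.py <<'E'
def wshot(fn):
    s=env.get_state(); c=dict(viewer.capture('wrist')); M=np.array(c['tool_from_camera'])
    Rt=np.array(s['orientation']); p=np.array(s['ee_pos'])
    Rw=Rt@M[:3,:3]; o=Rt@M[:3,3]+p
    c['R']=Rw.T; c['t']=-Rw.T@o; del c['tool_from_camera']
    cv2.imwrite('pics/'+fn,cv2.convertScaleAbs(c['img'],alpha=1.4)); np.savez('pics/'+fn[:-4]+'.npz',**c); return c
def stat():
    s=env.get_state(); y=np.array(s['orientation'])[:,1]
    print('t',round(s['clock'],2),'p',np.round(s['ee_pos'],4),'yang',round(float(np.degrees(np.arctan2(y[1],y[0]))),2),'F',np.round(s['wrist_force'],1),'w',round(float(s['width'])*94,1),'g',s['grip_force']); return s
def go(xy,z=None):
    s=env.get_state(); d=np.array([*xy,z if z is not None else s['ee_pos'][2]])-s['ee_pos']; print('tool delta mm',(np.array(s['orientation']).T@d*1000).round(1))
E
python3 - <<'E'
from h import *
stat(); wshot('w1.png')
E
```

```text
t 2.4 p [0.5615 0.1934 0.2054] yang 19.02 F [-0.2  0.2 -1. ] w 94.1 g 0.0
```

View pics/w1.png

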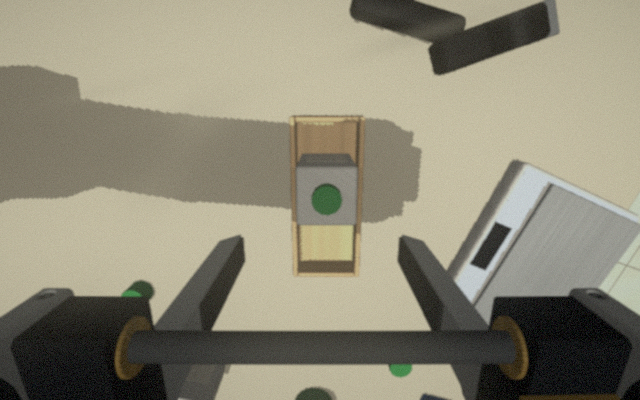

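The wrist view shows the case rim corners at about (290,116), (365,116), (359,276) and (295,276). The square tin's cap is at (327,199) and its sides look parallel to the case.

```bash
python3 - <<'E'
from h import *
c=np.load('pics/w1.npz')
def rep(n,w):
    print(n,w.round(4).tolist(),'mean',w.mean(0).round(4)); 
    if len(w)==4:
        e=np.diff(np.vstack([w,w[:1]]),axis=0); print('  len',np.linalg.norm(e,axis=1).round(4),'ang',np.degrees(np.arctan2(e[:,1],e[:,0])).round(1))
rep('case',world(c,[(290,116),(365,116),(359,276),(295,276)],.04))
rep('sq',world(c,[(296,167),(357,167),(357,224),(297,224)],.096)); rep('cap',world(c,[(327,199)],.108))
print(world(c,[(345,210),(327,199),(325,245),(270,250)])[:,2])
im=cv2.imread('pics/w1.png')[100:290,265:395]
cv2.imwrite('pics/w1c.png',cv2.resize(im,None,fx=3.1,fy=3.1,interpolation=cv2.INTER_CUBIC))
E
```

```text
case [[0.5071, 0.2529, 0.04], [0.581, 0.2784, 0.04], [0.6419, 0.102, 0.04], [0.5689, 0.0767, 0.04]] mean [0.5747 0.1775 0.04  ]
  len [0.0781 0.1867 0.0773 0.1867] ang [  19.   -70.9 -160.9  109.3]
sq [[0.5304, 0.215, 0.096], [0.5829, 0.2332, 0.096], [0.6026, 0.1814, 0.096], [0.5482, 0.1626, 0.096]] mean [0.566 0.198 0.096]
  len [0.0556 0.0554 0.0576 0.0553] ang [  19.1  -69.1 -160.9  108.8]
cap [[0.5658, 0.1988, 0.108]] mean [0.5658 0.1988 0.108 ]
[0.09573611 0.10815413 0.00624384 0.00020341]
```

View pics/w1c.png

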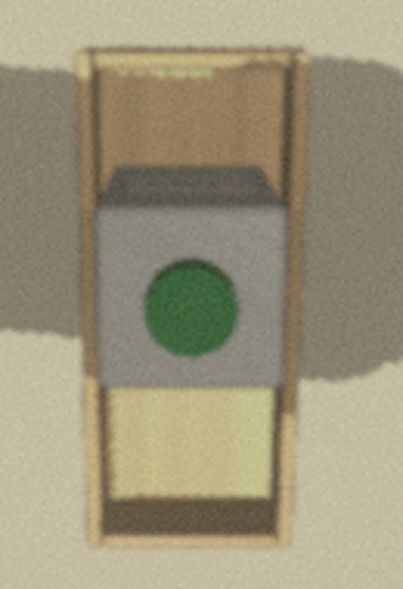

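Both views agree. The case centre is (0.5745, 0.1775) with its x axis at 19.1°, and the square tin is at case y of about +23 mm. Next I'll grip the tin and slide it to the +y wall.

Request:
play_rows([
  {"gripper": 0.094, "slide": [0.004, 0.006, 0.03], "yaw": 0},
  {"gripper": 0.094, "slide": [0, 0, 0.04], "yaw": 0},
  {"gripper": 0.094, "slide": [0, 0, 0.04], "yaw": 0},
  {"gripper": 0.094, "slide": [0, 0, 0.03], "yaw": 0},
  {"gripper": 0.094, "slide": [0, 0, 0.012], "yaw": 0},
])

```text
clock: 3.08
ee_pos: [0.5655, 0.1984, 0.0521]
orientation: [[-0.325, 0.946, -0.002], [0.946, 0.325, -0.001], [-0.0, -0.002, -1.0]]
wrist_force: [-0.6, 0.8, 0.0]
width: 0.997
grip_force: 0.0
```

Request:
play_rows([
  {"gripper": 0.07, "slide": [0, 0, 0], "yaw": 0},
  {"gripper": 0.05, "slide": [0, 0, 0], "yaw": 0},
  {"gripper": 0.05, "slide": [0, 0, 0], "yaw": 0},
  {"gripper": 0.05, "slide": [0, 0, 0], "yaw": 0},
  {"gripper": 0.05, "slide": [0, 0, 0], "yaw": 0},
])

```text
clock: 3.7
ee_pos: [0.5667, 0.198, 0.0541]
orientation: [[-0.324, 0.946, 0.0], [0.946, 0.324, 0.0], [0.0, 0.0, -1.0]]
wrist_force: [-3.0, 0.5, 7.0]
width: 0.614
grip_force: 20.0
```

Request:
play_rows([
  {"gripper": 0.05, "slide": [0, 0, 0], "yaw": 0},
  {"gripper": 0.05, "slide": [0.01, 0, 0], "yaw": 0},
  {"gripper": 0.05, "slide": [0.01, 0, 0], "yaw": 0},
  {"gripper": 0.05, "slide": [0.008, 0, 0], "yaw": 0},
  {"gripper": 0.05, "slide": [0, 0, 0], "yaw": 0},
])

```text
clock: 4.32
ee_pos: [0.5577, 0.2244, 0.0542]
orientation: [[-0.324, 0.946, 0.001], [0.946, 0.324, -0.0], [-0.0, 0.001, -1.0]]
wrist_force: [-2.5, -1.2, 8.3]
width: 0.616
grip_force: 20.0
```

Request:
play_rows([
  {"gripper": 0.05, "slide": [0.004, 0, 0], "yaw": 0},
  {"gripper": 0.05, "slide": [0.003, 0, 0], "yaw": 0},
  {"gripper": 0.05, "slide": [0.002, 0, 0], "yaw": 0},
  {"gripper": 0.05, "slide": [0, 0, 0], "yaw": 0},
])

```text
clock: 4.82
ee_pos: [0.5554, 0.2323, 0.0541]
orientation: [[-0.324, 0.946, 0.001], [0.946, 0.324, -0.0], [-0.001, 0.001, -1.0]]
wrist_force: [1.7, -2.9, 5.4]
width: 0.613
grip_force: 20.0
```

Request:
play_rows([
  {"gripper": 0.05, "slide": [0.002, 0, 0], "yaw": 0},
  {"gripper": 0.05, "slide": [0, 0, 0], "yaw": 0},
])

```text
clock: 5.08
ee_pos: [0.5548, 0.2342, 0.0541]
orientation: [[-0.324, 0.946, 0.002], [0.946, 0.324, -0.0], [-0.001, 0.001, -1.0]]
wrist_force: [2.2, -4.6, 5.8]
width: 0.615
grip_force: 20.0
```

Request:
play_rows([
  {"gripper": 0.05, "slide": [0.002, 0, 0], "yaw": 0},
  {"gripper": 0.05, "slide": [0.001, 0, 0], "yaw": 0},
  {"gripper": 0.05, "slide": [0, 0, 0], "yaw": 0},
])

```text
clock: 5.45
ee_pos: [0.5538, 0.2369, 0.0541]
orientation: [[-0.324, 0.946, 0.001], [0.946, 0.324, -0.001], [-0.001, 0.001, -1.0]]
wrist_force: [1.5, -4.7, 5.6]
width: 0.611
grip_force: 20.0
```

Request:
play_rows([
  {"gripper": 0.05, "slide": [0.003, 0, 0], "yaw": 0},
  {"gripper": 0.05, "slide": [0, 0, 0], "yaw": 0},
])

```text
clock: 5.7
ee_pos: [0.5528, 0.24, 0.0541]
orientation: [[-0.324, 0.946, 0.001], [0.946, 0.324, -0.0], [-0.001, 0.001, -1.0]]
wrist_force: [0.9, -4.2, 5.1]
width: 0.612
grip_force: 20.0
```

```bash
python3 - <<'E'
from h import *
stat(); wshot('w2.png')
im=cv2.imread('pics/w2.png'); cv2.imwrite('pics/w2c.png',cv2.resize(im[100:400,200:450],None,fx=2,fy=2))
E
```

```text
t 5.7 p [0.5528 0.24   0.0541] yang 18.88 F [ 0.9 -4.2  5.1] w 57.6 g 20.00050663948059
```

View pics/w2c.png

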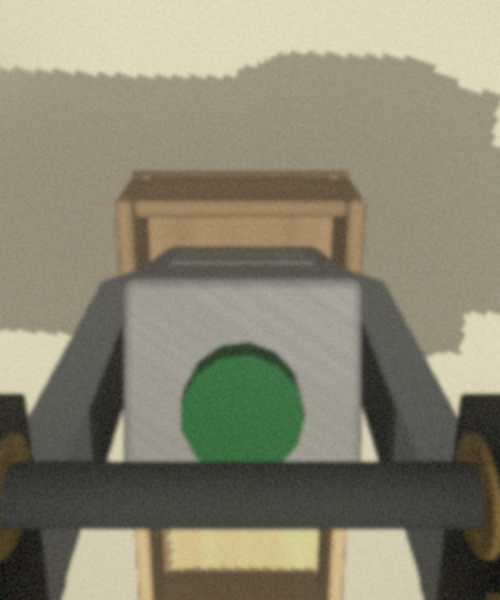

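The tin still has some visible floor between it and the +y wall (crop rows 215–248). I'll measure that gap.

```bash
python3 - <<'E'
from h import *
c=np.load('pics/w2.npz')
C=np.array([.5745,.1775]); a=np.radians(19.1); B=np.array([[np.cos(a),np.sin(a)],[-np.sin(a),np.cos(a)]])
f=lambda P:[(200+(x+.5)/2-.5,100+(y+.5)/2-.5) for x,y in P]
def rep(n,P,z):
    w=world(c,f(P),z); print(n,(1000*(w[:,:2]-C)@B.T).round(1).tolist())
rep('rim outer',[(118,200),(362,200)],.04)
rep('rim inner',[(135,216),(348,216)],.04)
rep('tin base',[(170,248),(315,248)],.006)
rep('tin top front edge',[(128,280),(360,280)],.096)
rep('cap',[(243,412)],.108)
print('z',world(c,f([(243,265),(243,230),(243,208),(160,380)]))[:,2])
s=stat(); print('tcp',1000*B@(s['ee_pos'][:2]-C))
E
```

```text
rim outer [[-38.5, 93.5], [38.2, 93.2]]
rim inner [[-33.5, 88.2], [34.0, 88.0]]
tin base [[-26.9, 64.6], [27.9, 64.4]]
tin top front edge [[-26.0, 90.5], [27.9, 90.3]]
cap [[0.7, 63.2]]
z [0.06718237 0.00631888 0.03995644 0.09891476]
t 5.75 p [0.5528 0.24   0.0541] yang 18.89 F [ 1.7 -4.   5. ] w 58.3 g 20.00047266483307
tcp [-0.07571237 66.15215409]
```

The tin has pivoted in the pads over the 40 mm wall: its top is at the wall and its bottom has swung back. I'll back off, loosen the grip so it settles flat, and then push it low down with closed fingers.

Request:
play_rows([
  {"gripper": 0.05, "slide": [-0.004, 0, 0], "yaw": 0},
  {"gripper": 0.05, "slide": [-0.004, 0, 0], "yaw": 0},
  {"gripper": 0.05, "slide": [0, 0, 0], "yaw": 0},
], newtons=8)

```text
clock: 6.12
ee_pos: [0.555, 0.2325, 0.0536]
orientation: [[-0.324, 0.946, 0.001], [0.946, 0.324, -0.0], [-0.0, 0.001, -1.0]]
wrist_force: [3.4, -0.8, 1.9]
width: 0.613
grip_force: 8.0
```

Request:
play_rows([
  {"gripper": 0.05, "slide": [0, 0, 0], "yaw": 0},
  {"gripper": 0.05, "slide": [0, 0, 0], "yaw": 0},
  {"gripper": 0.05, "slide": [0, 0, 0], "yaw": 0},
], newtons=3)

```text
clock: 6.5
ee_pos: [0.5548, 0.2329, 0.0536]
orientation: [[-0.324, 0.946, 0.001], [0.946, 0.324, -0.0], [-0.0, 0.0, -1.0]]
wrist_force: [2.9, -1.7, 3.3]
width: 0.616
grip_force: 3.0
```

```bash
cat >> h.py <<'E'
C=np.array([.5745,.1775]); _a=np.radians(19.1); B=np.array([[np.cos(_a),np.sin(_a)],[-np.sin(_a),np.cos(_a)]])
def topfit(c,z,tol=.006,near=None,r=.05):
    """points from depth within tol of height z, near a world xy: count, case-frame mean & extents, slope fit"""
    K=np.array(c['intrinsics']); v,u=np.mgrid[0:400:1,0:640:1]; d=np.array(c['depth'])
    n=cv2.undistortPoints(np.stack([u.ravel(),v.ravel()],1)[:,None].astype(float),K,np.array(c['dist_coeffs']))[:,0]
    P=np.c_[n,np.ones(len(n))]*d.ravel()[:,None]; W=(P-np.array(c['t']))@np.array(c['R'])
    m=(d.ravel()>0)&(abs(W[:,2]-z)<tol)
    if near is not None: m&=np.hypot(*(W[:,:2]-near).T)<r
    return W[m]
E
python3 - <<'E'
from h import *
s=stat(); c=wshot('w3.png'); print('tcp',1000*B@(s['ee_pos'][:2]-C))
W=topfit(c,.096,.012,np.array(s['ee_pos'][:2]),.04)
Q=np.c_[(W[:,:2]-C)@B.T,W[:,2]]
Q=Q[abs(Q[:,0])<.024]
F=Q[(abs(Q[:,2]-.096)<.008)&(Q[:,1]>np.percentile(Q[:,1],70))]
A=np.c_[F[:,:2],np.ones(len(F))]; print(np.linalg.lstsq(A,F[:,2],rcond=None)[0], len(F), np.percentile(F,[2,50,98],axis=0).round(4))
E
```

```text
t 6.5 p [0.5548 0.2329 0.0536] yang 18.92 F [ 2.9 -1.7  3.3] w 57.9 g 3.0027935095131397
tcp [-0.45272754 58.81850721]
[-0.00070648 -0.58043934  0.13977205] 1878 [[-0.0229  0.0746  0.089 ]
 [-0.0002  0.0788  0.0947]
 [ 0.0229  0.0814  0.0965]]
```

Request:
play_rows([
  {"gripper": 0.065, "slide": [0, 0, 0], "yaw": 0},
  {"gripper": 0.08, "slide": [0, 0, 0], "yaw": 0},
  {"gripper": 0.094, "slide": [0, 0, 0], "yaw": 0},
  {"gripper": 0.094, "slide": [0, 0, -0.03], "yaw": 0},
  {"gripper": 0.094, "slide": [0, 0, -0.05], "yaw": 0},
])

```text
clock: 7.18
ee_pos: [0.5535, 0.2325, 0.133]
orientation: [[-0.324, 0.946, -0.003], [0.946, 0.324, -0.002], [-0.001, -0.003, -1.0]]
wrist_force: [0.6, 0.8, 0.8]
width: 0.996
grip_force: 0.0
```

Request:
play_rows([
  {"gripper": 0.06, "slide": [-0.04, 0, -0.03], "yaw": 0},
  {"gripper": 0.03, "slide": [-0.04, 0, 0], "yaw": 0},
  {"gripper": 0.0, "slide": [0, 0, 0], "yaw": 0},
  {"gripper": 0.0, "slide": [0, 0, 0], "yaw": 0},
], newtons=20)

```text
clock: 7.68
ee_pos: [0.5802, 0.1578, 0.1632]
orientation: [[-0.324, 0.946, -0.001], [0.946, 0.324, 0.0], [0.0, -0.001, -1.0]]
wrist_force: [0.2, -0.6, -0.6]
width: 0.608
grip_force: 0.0
```

```bash
cat >> h.py <<'E'
def tops(c,z,near,r,tol=.004):
    W=topfit(c,z,tol,np.array(near),r); Q=np.c_[(W[:,:2]-C)@B.T,W[:,2]]*1000
    A=np.c_[Q[:,:2]-Q[:,:2].mean(0),np.ones(len(Q))]; s=np.linalg.lstsq(A,Q[:,2],rcond=None)[0] if len(Q)>9 else None
    print(len(Q),'case mm pct1/50/99',np.percentile(Q,[1,50,99],axis=0).round(1).tolist(),'midrange',((np.percentile(Q,1,axis=0)+np.percentile(Q,99,axis=0))/2).round(1),'slopes deg',np.degrees(s[:2]).round(1) if s is not None else '','world',W.mean(0).round(4))
E
python3 - <<'E'
from h import *
s=stat(); c=wshot('w4.png'); print('tcp',1000*B@(s['ee_pos'][:2]-C))
tops(c,.096,(C+np.array([0,.058])@B),.05)
tops(c,.108,(C+np.array([0,.058])@B),.05)
E
```

```text
t 7.67 p [0.5802 0.1578 0.1632] yang 18.93 F [ 0.2 -0.6 -0.6] w 57.2 g 0.0
tcp [ -1.09606884 -20.44302004]
4269 case mm pct1/50/99 [[-28.6, 9.8, 93.7], [-0.4, 42.9, 96.0], [27.9, 64.8, 97.6]] midrange [-0.4 37.3 95.6] slopes deg [-0.1 -0.2] world [0.5612 0.215  0.0959]
1128 case mm pct1/50/99 [[-13.3, 23.8, 106.4], [-0.5, 36.9, 108.0], [12.6, 49.6, 109.5]] midrange [ -0.4  36.7 108. ] slopes deg [ 0.2 -0.3] world [0.5622 0.212  0.108 ]
```

Upright again at case y ≈ 37. Next I'll push it low with closed fingers.

Request:
play_rows([
  {"gripper": 0.0, "slide": [0, 0.001, 0.03], "yaw": 0},
  {"gripper": 0.0, "slide": [0, 0, 0.03], "yaw": 0},
  {"gripper": 0.0, "slide": [0, 0, 0.03], "yaw": 0},
  {"gripper": 0.0, "slide": [0, 0, 0.03], "yaw": 0},
  {"gripper": 0.0, "slide": [0, 0, 0.018], "yaw": 0},
])

```text
clock: 8.35
ee_pos: [0.5805, 0.1585, 0.0239]
orientation: [[-0.325, 0.946, -0.002], [0.946, 0.325, -0.0], [0.0, -0.002, -1.0]]
wrist_force: [0.8, 0.1, -0.2]
width: 0.04
grip_force: 0.0
```

Request:
play_rows([
  {"gripper": 0.0, "slide": [0.01, 0, 0], "yaw": 0},
  {"gripper": 0.0, "slide": [0.008, 0, 0], "yaw": 0},
  {"gripper": 0.0, "slide": [0.006, 0, 0], "yaw": 0},
  {"gripper": 0.0, "slide": [0.006, 0, 0], "yaw": 0},
  {"gripper": 0.0, "slide": [0.006, 0, 0], "yaw": 0},
])

```text
clock: 8.98
ee_pos: [0.5702, 0.1917, 0.026]
orientation: [[-0.324, 0.946, 0.001], [0.946, 0.324, -0.0], [-0.0, 0.001, -1.0]]
wrist_force: [1.3, -3.3, 3.2]
width: 0.006
grip_force: 2.1
```

Request:
play_rows([
  {"gripper": 0.0, "slide": [0.003, 0, 0], "yaw": 0},
  {"gripper": 0.0, "slide": [0, 0, 0], "yaw": 0},
])

```text
clock: 9.22
ee_pos: [0.5686, 0.1949, 0.0254]
orientation: [[-0.325, 0.946, -0.0], [0.946, 0.325, 0.0], [0.0, -0.0, -1.0]]
wrist_force: [0.2, 0.5, -0.7]
width: 0.005
grip_force: 0.0
```

Request:
play_rows([
  {"gripper": 0.0, "slide": [0.002, 0, 0], "yaw": 0},
  {"gripper": 0.0, "slide": [0, 0, 0], "yaw": 0},
])

```text
clock: 9.48
ee_pos: [0.5682, 0.196, 0.0254]
orientation: [[-0.324, 0.946, -0.0], [0.946, 0.324, -0.001], [-0.0, -0.0, -1.0]]
wrist_force: [1.4, -4.9, 1.2]
width: 0.005
grip_force: 2.1
```

Request:
play_rows([
  {"gripper": 0.0, "slide": [0.002, 0, 0], "yaw": 0},
  {"gripper": 0.0, "slide": [0, 0, 0], "yaw": 0},
])

```text
clock: 9.72
ee_pos: [0.5681, 0.1961, 0.0255]
orientation: [[-0.323, 0.947, 0.001], [0.947, 0.323, -0.002], [-0.002, -0.0, -1.0]]
wrist_force: [3.0, -12.8, 4.0]
width: 0.006
grip_force: 6.6
```

Request:
play_rows([
  {"gripper": 0.0, "slide": [0.001, 0, 0], "yaw": 0},
  {"gripper": 0.0, "slide": [0, 0, 0], "yaw": 0},
])

```text
clock: 9.98
ee_pos: [0.5681, 0.1961, 0.0256]
orientation: [[-0.322, 0.947, 0.001], [0.947, 0.322, -0.003], [-0.003, -0.0, -1.0]]
wrist_force: [4.1, -17.0, 4.8]
width: 0.006
grip_force: 8.8
```

Request:
play_rows([
  {"gripper": 0.0, "slide": [0.001, 0, 0], "yaw": 0},
  {"gripper": 0.0, "slide": [0, 0, 0], "yaw": 0},
])

```text
clock: 10.22
ee_pos: [0.5681, 0.1961, 0.0257]
orientation: [[-0.321, 0.947, 0.001], [0.947, 0.321, -0.004], [-0.004, -0.0, -1.0]]
wrist_force: [5.4, -21.4, 6.3]
width: 0.006
grip_force: 11.0
```

The tin is firm against the +y wall. Next I'll back off, rise and go to the jar.

Request:
play_rows([
  {"gripper": 0.0, "slide": [-0.02, 0, 0], "yaw": 0},
  {"gripper": 0.0, "slide": [-0.005, 0, -0.04], "yaw": 0},
  {"gripper": 0.04, "slide": [0, 0, -0.05], "yaw": 0},
  {"gripper": 0.094, "slide": [0, 0, -0.05], "yaw": 0},
  {"gripper": 0.094, "slide": [0, 0, -0.04], "yaw": 0},
])

```text
clock: 10.85
ee_pos: [0.5751, 0.1765, 0.2075]
orientation: [[-0.324, 0.946, 0.001], [0.946, 0.324, 0.001], [0.001, 0.001, -1.0]]
wrist_force: [0.1, -0.2, 0.4]
width: 0.286
grip_force: 0.0
```

Request:
play_rows([
  {"gripper": 0.094, "slide": [-0.042, -0.003, 0], "yaw": 0},
  {"gripper": 0.094, "slide": [-0.042, -0.003, 0], "yaw": 0},
  {"gripper": 0.094, "slide": [-0.042, -0.003, 0], "yaw": 0},
  {"gripper": 0.094, "slide": [-0.042, -0.003, 0], "yaw": 0},
  {"gripper": 0.094, "slide": [-0.042, -0.003, 0], "yaw": 0},
])

```text
clock: 11.48
ee_pos: [0.629, -0.0283, 0.2054]
orientation: [[-0.325, 0.946, -0.0], [0.946, 0.325, 0.001], [0.001, 0.0, -1.0]]
wrist_force: [0.1, 0.0, -0.3]
width: 0.821
grip_force: 0.0
```

Request:
play_rows([
  {"gripper": 0.094, "slide": [-0.042, -0.003, 0], "yaw": 0},
  {"gripper": 0.094, "slide": [-0.042, -0.003, 0], "yaw": 0},
  {"gripper": 0.094, "slide": [-0.042, -0.003, 0], "yaw": 0},
  {"gripper": 0.094, "slide": [0, 0, 0], "yaw": 0},
  {"gripper": 0.094, "slide": [0, 0, 0], "yaw": 0},
])

```text
clock: 12.1
ee_pos: [0.6611, -0.1486, 0.2051]
orientation: [[-0.325, 0.946, -0.0], [0.946, 0.325, 0.001], [0.001, -0.0, -1.0]]
wrist_force: [0.1, 0.1, -0.5]
width: 1.001
grip_force: 0.0
```

```bash
python3 - <<'E'
from h import *
s=stat(); c=wshot('w5.png')
W=topfit(c,.098,.004,np.array([.662,-.145]),.06); mn,mx=np.percentile(W,1,axis=0),np.percentile(W,99,axis=0); print(len(W),'jar',(mn+mx)/2,mx-mn)
go(((mn+mx)/2)[:2],.046)
for z,t in((.088,.004),(.1,.004)):
    W=topfit(c,z,t,np.array([.486,-.121]),.06); print(len(W))
    if len(W)>50: print('flat',cv2.minAreaRect((W[:,:2]*1000).astype(np.float32)), W.mean(0))
E
```

```text
t 12.1 p [ 0.6611 -0.1486  0.2051] yang 18.94 F [ 0.1  0.1 -0.5] w 94.1 g 0.0
2669 jar [ 0.66529646 -0.1449073   0.09776347] [0.05158947 0.05184055 0.00371402]
tool delta mm [  1.5   4.9 159.3]
2848
flat ((489.990966796875, -120.96868133544922), (60.62586975097656, 44.32776641845703), 5.689831733703613) [ 0.4913507  -0.11955308  0.08815419]
460
flat ((490.1253356933594, -121.17430114746094), (19.920204162597656, 19.08378791809082), 19.103321075439453) [ 0.49069018 -0.12052347  0.1001444 ]
```

View pics/w5.png

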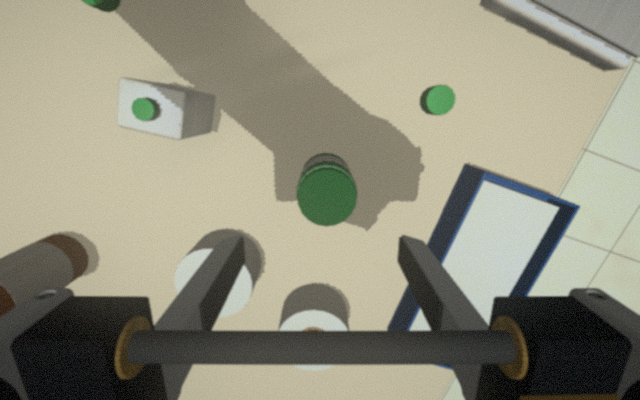

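The jar is at (327,195) in the picture, giving (0.665, −0.145), with nothing close beside the fingers. The oblong tin is at (0.490, −0.121), turned 5.7°. Now the jar.

Request:
play_rows([
  {"gripper": 0.094, "slide": [0.001, 0.005, 0.03], "yaw": 0},
  {"gripper": 0.094, "slide": [0, 0, 0.04], "yaw": 0},
  {"gripper": 0.094, "slide": [0, 0, 0.04], "yaw": 0},
  {"gripper": 0.094, "slide": [0, 0, 0.034], "yaw": 0},
  {"gripper": 0.094, "slide": [0, 0, 0.015], "yaw": 0},
], newtons=25)

```text
clock: 12.78
ee_pos: [0.6649, -0.1451, 0.0448]
orientation: [[-0.326, 0.946, -0.002], [0.946, 0.326, 0.001], [0.001, -0.002, -1.0]]
wrist_force: [-0.9, -0.3, -0.7]
width: 0.997
grip_force: 0.0
```

Request:
play_rows([
  {"gripper": 0.07, "slide": [0, 0, 0], "yaw": 0},
  {"gripper": 0.05, "slide": [0, 0, 0], "yaw": 0},
  {"gripper": 0.05, "slide": [0, 0, 0], "yaw": 0},
  {"gripper": 0.05, "slide": [0, 0, 0], "yaw": 0},
  {"gripper": 0.05, "slide": [0, 0, 0], "yaw": 0},
])

```text
clock: 13.4
ee_pos: [0.6661, -0.1466, 0.0473]
orientation: [[-0.324, 0.946, 0.001], [0.946, 0.324, -0.0], [-0.0, 0.001, -1.0]]
wrist_force: [-0.4, 0.9, 7.1]
width: 0.633
grip_force: 25.0
```

Request:
play_rows([
  {"gripper": 0.05, "slide": [0, 0, 0], "yaw": 0},
  {"gripper": 0.05, "slide": [0, 0, -0.01], "yaw": 0},
  {"gripper": 0.05, "slide": [0, 0, -0.02], "yaw": 0},
  {"gripper": 0.05, "slide": [0, 0, -0.03], "yaw": 0},
  {"gripper": 0.05, "slide": [0, 0, -0.04], "yaw": 0},
])

```text
clock: 14.02
ee_pos: [0.6652, -0.1465, 0.1481]
orientation: [[-0.324, 0.946, -0.001], [0.946, 0.324, -0.0], [0.0, -0.001, -1.0]]
wrist_force: [0.2, -0.2, -3.5]
width: 0.638
grip_force: 25.0
```

```bash
python3 - <<'E'
from h import *
stat(); go(C+np.array([0,-.008])@B)
E
```

```text
t 14.03 p [ 0.6652 -0.1465  0.1481] yang 18.91 F [ 0.2 -0.2 -3.5] w 60.0 g 24.998924732208252
tool delta mm [327.9  19.3   0. ]
```

Request:
play_rows([
  {"gripper": 0.05, "slide": [0.0405, 0.0024, 0], "yaw": 0},
  {"gripper": 0.05, "slide": [0.0405, 0.0024, 0], "yaw": 0},
  {"gripper": 0.05, "slide": [0.0405, 0.0024, 0], "yaw": 0},
  {"gripper": 0.05, "slide": [0.0405, 0.0024, 0], "yaw": 0},
  {"gripper": 0.05, "slide": [0.0405, 0.0024, 0], "yaw": 0},
])

```text
clock: 14.65
ee_pos: [0.611, 0.0501, 0.1478]
orientation: [[-0.324, 0.946, 0.001], [0.946, 0.324, 0.0], [-0.0, 0.001, -1.0]]
wrist_force: [0.2, -0.1, -3.8]
width: 0.632
grip_force: 25.0
```

Request:
play_rows([
  {"gripper": 0.05, "slide": [0.0405, 0.0024, 0], "yaw": 0},
  {"gripper": 0.05, "slide": [0.0405, 0.0024, 0], "yaw": 0},
  {"gripper": 0.05, "slide": [0.0405, 0.0024, 0], "yaw": 0},
  {"gripper": 0.05, "slide": [0, 0, 0], "yaw": 0},
  {"gripper": 0.05, "slide": [0, 0, 0], "yaw": 0},
])

```text
clock: 15.28
ee_pos: [0.579, 0.1656, 0.1474]
orientation: [[-0.324, 0.946, 0.001], [0.946, 0.324, -0.0], [-0.0, 0.001, -1.0]]
wrist_force: [-0.2, -0.4, -3.6]
width: 0.637
grip_force: 25.0
```

```bash
python3 - <<'E'
from h import *
s=stat(); c=wshot('w6.png'); print('tcp',1000*B@(s['ee_pos'][:2]-C))
tops(c,.096,(C+np.array([0,.062])@B),.03)
for p in ((88,),):
    w=topfit(c,.04,.003,np.array(C),.12); Q=(w[:,:2]-C)@B.T*1000; print('rim',len(Q),np.percentile(Q,[.5,99.5],axis=0))
im=cv2.imread('pics/w6.png'); cv2.imwrite('pics/w6c.png',cv2.resize(im[60:340,180:480],None,fx=2,fy=2))
E
```

```text
t 15.28 p [0.579  0.1656 0.1474] yang 18.9 F [-0.2 -0.4 -3.6] w 59.9 g 24.998613595962524
tcp [  0.36134877 -12.74224778]
4239 case mm pct1/50/99 [[-28.0, 33.6, 93.8], [0.4, 65.8, 96.0], [27.2, 86.8, 97.6]] midrange [-0.4 60.2 95.7] slopes deg [-0.1 -0.3] world [0.5539 0.2369 0.0959]
rim 1674 [[-41.09127496 -28.55928879]
 [ 38.94421702  93.11886738]]
```

View pics/w6c.png

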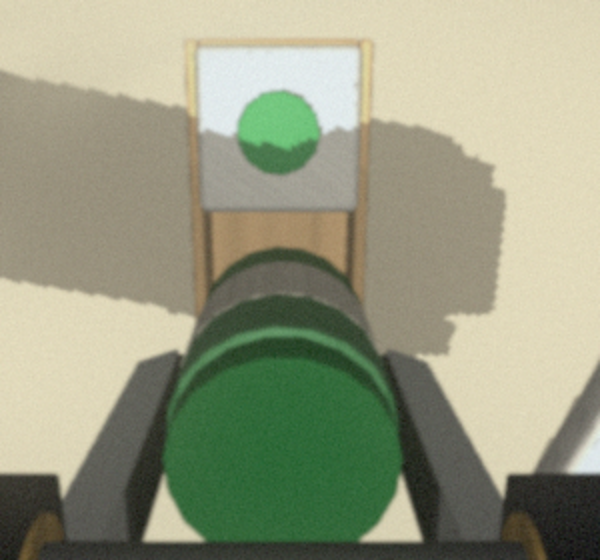

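The tin is upright at the far wall, and the jar is centred over the free floor. Lowering now.

Request:
play_rows([
  {"gripper": 0.05, "slide": [0, 0, 0.03], "yaw": 0},
  {"gripper": 0.05, "slide": [0, 0, 0.03], "yaw": 0},
  {"gripper": 0.05, "slide": [0, 0, 0.02], "yaw": 0},
  {"gripper": 0.05, "slide": [0, 0, 0.008], "yaw": 0},
  {"gripper": 0.05, "slide": [0, 0, 0.003], "yaw": 0},
])

```text
clock: 15.95
ee_pos: [0.5791, 0.1659, 0.0557]
orientation: [[-0.324, 0.946, 0.0], [0.946, 0.324, -0.0], [-0.0, 0.0, -1.0]]
wrist_force: [0.6, 0.5, -3.7]
width: 0.633
grip_force: 25.0
```

Request:
play_rows([
  {"gripper": 0.05, "slide": [0, 0, 0.002], "yaw": 0},
  {"gripper": 0.05, "slide": [0, 0, 0.001], "yaw": 0},
  {"gripper": 0.05, "slide": [0, 0, 0], "yaw": 0},
])

```text
clock: 16.32
ee_pos: [0.5791, 0.1663, 0.0533]
orientation: [[-0.324, 0.946, 0.001], [0.946, 0.324, 0.0], [0.0, 0.001, -1.0]]
wrist_force: [-1.9, -1.3, 5.2]
width: 0.635
grip_force: 25.0
```

Request:
play_rows([
  {"gripper": 0.07, "slide": [0, 0, 0], "yaw": 0},
  {"gripper": 0.094, "slide": [0, 0, 0], "yaw": 0},
  {"gripper": 0.094, "slide": [0, 0, 0], "yaw": 0},
  {"gripper": 0.094, "slide": [0, 0, -0.03], "yaw": 0},
  {"gripper": 0.094, "slide": [0, 0, -0.05], "yaw": 0},
])

```text
clock: 16.95
ee_pos: [0.5778, 0.1658, 0.1322]
orientation: [[-0.324, 0.946, -0.003], [0.946, 0.324, -0.001], [-0.0, -0.003, -1.0]]
wrist_force: [1.0, 0.5, 0.8]
width: 0.998
grip_force: 0.0
```

Request:
play_rows([
  {"gripper": 0.04, "slide": [-0.025, 0, -0.01], "yaw": 0},
  {"gripper": 0.0, "slide": [-0.025, 0, 0], "yaw": 0},
  {"gripper": 0.0, "slide": [0, 0, 0], "yaw": 0},
  {"gripper": 0.0, "slide": [0, 0, 0], "yaw": 0},
  {"gripper": 0.0, "slide": [0, 0, 0], "yaw": 0},
])

```text
clock: 17.58
ee_pos: [0.5946, 0.1198, 0.1423]
orientation: [[-0.325, 0.946, -0.0], [0.946, 0.325, 0.0], [0.0, -0.0, -1.0]]
wrist_force: [0.4, -0.1, 0.5]
width: 0.505
grip_force: 0.0
```

```bash
python3 - <<'E'
from h import *
s=stat(); c=wshot('w7.png'); print('tcp',1000*B@(s['ee_pos'][:2]-C))
tops(c,.104,(C+np.array([0,-.011])@B),.035)
tops(c,.096,(C+np.array([0,.062])@B),.03)
E
```

```text
t 17.57 p [0.5946 0.1198 0.1423] yang 18.98 F [ 0.4 -0.1  0.5] w 47.4 g 0.0
tcp [  0.16599407 -61.08988728]
5104 case mm pct1/50/99 [[-24.9, -36.1, 102.3], [0.8, -9.8, 104.0], [26.6, 15.2, 105.6]] midrange [  0.8 -10.4 103.9] slopes deg [-0.2 -0.1] world [0.5784 0.1684 0.104 ]
5187 case mm pct1/50/99 [[-27.8, 33.6, 94.0], [0.3, 63.5, 96.0], [27.4, 85.8, 97.7]] midrange [-0.2 59.7 95.8] slopes deg [-0.1 -0.2] world [0.5543 0.2359 0.096 ]
```

Request:
play_rows([
  {"gripper": 0.0, "slide": [0, 0, 0], "yaw": 0},
  {"gripper": 0.0, "slide": [0, 0, 0], "yaw": 0},
  {"gripper": 0.0, "slide": [0, 0, 0.04], "yaw": 0},
  {"gripper": 0.0, "slide": [0, 0, 0.04], "yaw": 0},
  {"gripper": 0.0, "slide": [0, 0, 0.032], "yaw": 0},
])

```text
clock: 18.25
ee_pos: [0.5946, 0.1189, 0.029]
orientation: [[-0.324, 0.946, -0.001], [0.946, 0.324, -0.0], [-0.0, -0.001, -1.0]]
wrist_force: [1.2, -0.2, -0.9]
width: 0.005
grip_force: 0.0
```

Request:
play_rows([
  {"gripper": 0.0, "slide": [0.008, 0, 0], "yaw": 0},
  {"gripper": 0.0, "slide": [0.005, 0, 0], "yaw": 0},
  {"gripper": 0.0, "slide": [0.004, 0, 0], "yaw": 0},
  {"gripper": 0.0, "slide": [0.002, 0, 0], "yaw": 0},
  {"gripper": 0.0, "slide": [0, 0, 0], "yaw": 0},
])

```text
clock: 18.88
ee_pos: [0.589, 0.137, 0.0309]
orientation: [[-0.324, 0.946, 0.001], [0.946, 0.324, 0.0], [-0.0, 0.001, -1.0]]
wrist_force: [0.7, 0.3, -0.7]
width: 0.006
grip_force: 0.2
```

Request:
play_rows([
  {"gripper": 0.0, "slide": [0.001, 0, 0], "yaw": 0},
  {"gripper": 0.0, "slide": [0.001, 0, 0], "yaw": 0},
  {"gripper": 0.0, "slide": [0, 0, 0], "yaw": 0},
])

```text
clock: 19.25
ee_pos: [0.5887, 0.1381, 0.0309]
orientation: [[-0.324, 0.946, 0.001], [0.946, 0.324, -0.0], [-0.001, 0.001, -1.0]]
wrist_force: [1.8, -4.5, 4.1]
width: 0.003
grip_force: 2.5
```

Request:
play_rows([
  {"gripper": 0.0, "slide": [0.001, 0, 0], "yaw": 0},
  {"gripper": 0.0, "slide": [0, 0, 0], "yaw": 0},
])

```text
clock: 19.5
ee_pos: [0.5884, 0.1391, 0.0309]
orientation: [[-0.324, 0.946, 0.001], [0.946, 0.324, -0.0], [-0.001, 0.001, -1.0]]
wrist_force: [1.4, -5.0, 4.5]
width: 0.008
grip_force: 2.6
```

Request:
play_rows([
  {"gripper": 0.0, "slide": [0.001, 0, 0], "yaw": 0},
  {"gripper": 0.0, "slide": [0, 0, 0], "yaw": 0},
])

```text
clock: 19.75
ee_pos: [0.5882, 0.1396, 0.0309]
orientation: [[-0.323, 0.946, 0.001], [0.946, 0.323, -0.001], [-0.001, 0.001, -1.0]]
wrist_force: [3.2, -7.2, 4.1]
width: 0.0
grip_force: 3.8
```

Request:
play_rows([
  {"gripper": 0.0, "slide": [0.001, 0, 0], "yaw": 0},
  {"gripper": 0.0, "slide": [0, 0, 0], "yaw": 0},
])

```text
clock: 20.0
ee_pos: [0.5882, 0.1396, 0.0309]
orientation: [[-0.323, 0.947, 0.002], [0.947, 0.323, -0.002], [-0.002, 0.001, -1.0]]
wrist_force: [4.0, -10.7, 2.8]
width: 0.007
grip_force: 6.0
```

Request:
play_rows([
  {"gripper": 0.0, "slide": [-0.012, 0, 0], "yaw": 0},
  {"gripper": 0.0, "slide": [0, 0, -0.04], "yaw": 0},
  {"gripper": 0.0, "slide": [0, 0, -0.05], "yaw": 0},
  {"gripper": 0.05, "slide": [0, 0, -0.04], "yaw": 6.6},
  {"gripper": 0.094, "slide": [0, 0, -0.04], "yaw": 6.6},
])

```text
clock: 20.62
ee_pos: [0.5908, 0.1301, 0.2018]
orientation: [[-0.096, 0.995, -0.0], [0.995, 0.096, 0.001], [0.001, -0.0, -1.0]]
wrist_force: [0.7, -0.2, -0.1]
width: 0.185
grip_force: 0.0
```

Request:
play_rows([
  {"gripper": 0.094, "slide": [-0.04, -0.021, 0], "yaw": 0},
  {"gripper": 0.094, "slide": [-0.04, -0.021, 0], "yaw": 0},
  {"gripper": 0.094, "slide": [-0.04, -0.021, 0], "yaw": 0},
  {"gripper": 0.094, "slide": [-0.04, -0.021, 0], "yaw": 0},
  {"gripper": 0.094, "slide": [-0.04, -0.021, 0], "yaw": 0},
])

```text
clock: 21.25
ee_pos: [0.5057, -0.0805, 0.2005]
orientation: [[-0.1, 0.995, -0.0], [0.995, 0.1, 0.001], [0.001, -0.0, -1.0]]
wrist_force: [1.3, -0.2, 0.2]
width: 0.715
grip_force: 0.0
```

Request:
play_rows([
  {"gripper": 0.094, "slide": [-0.038, -0.021, 0], "yaw": 0},
  {"gripper": 0.094, "slide": [0, 0, 0], "yaw": 0},
  {"gripper": 0.094, "slide": [0, 0, 0], "yaw": 0},
])

```text
clock: 21.62
ee_pos: [0.4895, -0.1186, 0.2005]
orientation: [[-0.1, 0.995, -0.0], [0.995, 0.1, 0.0], [0.0, 0.0, -1.0]]
wrist_force: [-0.1, 0.2, 0.6]
width: 0.994
grip_force: 0.0
```

```bash
python3 - <<'E'
from h import *
s=stat(); c=wshot('w8.png')
W=topfit(c,.088,.004,np.array([.490,-.121]),.06); r=cv2.minAreaRect((W[:,:2]*1000).astype(np.float32)); print(len(W),r)
go(np.array(r[0])/1000,.046)
E
```

```text
t 21.62 p [ 0.4895 -0.1186  0.2005] yang 5.73 F [-0.1  0.2  0.6] w 93.4 g 0.0
2391 ((488.9908447265625, -120.38691711425781), (60.08452606201172, 43.71818161010742), 6.066648006439209)
tool delta mm [ -2.1  -0.9 154.4]
```

Request:
play_rows([
  {"gripper": 0.094, "slide": [-0.002, -0.001, 0.03], "yaw": 0},
  {"gripper": 0.094, "slide": [0, 0, 0.04], "yaw": 0},
  {"gripper": 0.094, "slide": [0, 0, 0.04], "yaw": 0},
  {"gripper": 0.094, "slide": [0, 0, 0.032], "yaw": 0},
  {"gripper": 0.094, "slide": [0, 0, 0.012], "yaw": 0},
], newtons=25)

```text
clock: 22.3
ee_pos: [0.4881, -0.1203, 0.0449]
orientation: [[-0.101, 0.995, -0.002], [0.995, 0.101, 0.0], [0.0, -0.002, -1.0]]
wrist_force: [-0.0, 0.4, 0.8]
width: 0.998
grip_force: 0.0
```

Request:
play_rows([
  {"gripper": 0.07, "slide": [0, 0, 0], "yaw": 0},
  {"gripper": 0.05, "slide": [0, 0, 0], "yaw": 0},
  {"gripper": 0.05, "slide": [0, 0, 0], "yaw": 0},
  {"gripper": 0.05, "slide": [0, 0, 0], "yaw": 0},
  {"gripper": 0.05, "slide": [0, 0, 0], "yaw": 0},
])

```text
clock: 22.92
ee_pos: [0.4891, -0.1212, 0.0471]
orientation: [[-0.1, 0.995, 0.001], [0.995, 0.1, 0.0], [-0.0, 0.001, -1.0]]
wrist_force: [-0.4, 1.2, 9.2]
width: 0.638
grip_force: 25.0
```

Request:
play_rows([
  {"gripper": 0.05, "slide": [0, 0, 0], "yaw": 0},
  {"gripper": 0.05, "slide": [0, 0, -0.01], "yaw": 0},
  {"gripper": 0.05, "slide": [0, 0, -0.02], "yaw": 0},
  {"gripper": 0.05, "slide": [0, 0, -0.04], "yaw": -6.7},
  {"gripper": 0.05, "slide": [0, 0, -0.04], "yaw": -6.6},
])

```text
clock: 23.55
ee_pos: [0.4881, -0.1214, 0.158]
orientation: [[-0.329, 0.944, -0.001], [0.944, 0.329, -0.0], [-0.0, -0.001, -1.0]]
wrist_force: [0.6, -0.3, -3.2]
width: 0.636
grip_force: 25.0
```

```bash
python3 - <<'E'
from h import *
stat(); go(C+np.array([0,-.058])@B)
E
```

```text
t 23.55 p [ 0.4881 -0.1214  0.158 ] yang 19.21 F [ 0.6 -0.3 -3.2] w 59.8 g 24.99741107225418
tool delta mm [195.8 179.8  -0.2]
```

Request:
play_rows([
  {"gripper": 0.05, "slide": [0.0326, 0.03, 0], "yaw": 0},
  {"gripper": 0.05, "slide": [0.0326, 0.03, 0], "yaw": 0},
  {"gripper": 0.05, "slide": [0.0326, 0.03, 0], "yaw": 0},
  {"gripper": 0.05, "slide": [0.0326, 0.03, 0], "yaw": 0},
  {"gripper": 0.05, "slide": [0.0326, 0.03, 0], "yaw": 0},
])

```text
clock: 24.18
ee_pos: [0.5775, 0.083, 0.157]
orientation: [[-0.326, 0.945, 0.0], [0.945, 0.326, -0.0], [-0.0, -0.0, -1.0]]
wrist_force: [0.1, -0.5, -3.2]
width: 0.637
grip_force: 25.0
```

Request:
play_rows([
  {"gripper": 0.05, "slide": [0.0326, 0.03, 0], "yaw": 0},
  {"gripper": 0.05, "slide": [0, 0, 0], "yaw": 0},
  {"gripper": 0.05, "slide": [0, 0, 0], "yaw": 0},
])

```text
clock: 24.55
ee_pos: [0.5947, 0.1217, 0.1566]
orientation: [[-0.325, 0.946, -0.0], [0.946, 0.325, -0.001], [-0.001, -0.001, -1.0]]
wrist_force: [-0.5, -0.2, -2.0]
width: 0.637
grip_force: 25.0
```

```bash
python3 - <<'E'
from h import *
s=stat(); c=wshot('w9.png'); print('tcp',1000*B@(s['ee_pos'][:2]-C))
tops(c,.104,C,.035)
tops(c,.096,(C+np.array([0,.062])@B),.03)
im=cv2.imread('pics/w9.png'); cv2.imwrite('pics/w9c.png',cv2.resize(im[60:340,180:480],None,fx=2,fy=2))
E
```

```text
t 24.55 p [0.5947 0.1217 0.1566] yang 18.99 F [-0.5 -0.2 -2. ] w 59.9 g 24.998038709163666
tcp [  0.86787564 -59.34482932]
4678 case mm pct1/50/99 [[-24.9, -26.1, 102.2], [0.8, 0.4, 104.0], [26.5, 25.1, 105.5]] midrange [  0.8  -0.5 103.9] slopes deg [-0.1 -0.1] world [0.5753 0.178  0.104 ]
4568 case mm pct1/50/99 [[-27.7, 34.0, 94.1], [0.8, 63.9, 96.0], [27.4, 86.0, 97.8]] midrange [-0.2 60.  95.9] slopes deg [-0.1 -0.1] world [0.5543 0.236  0.096 ]
```

View pics/w9c.png

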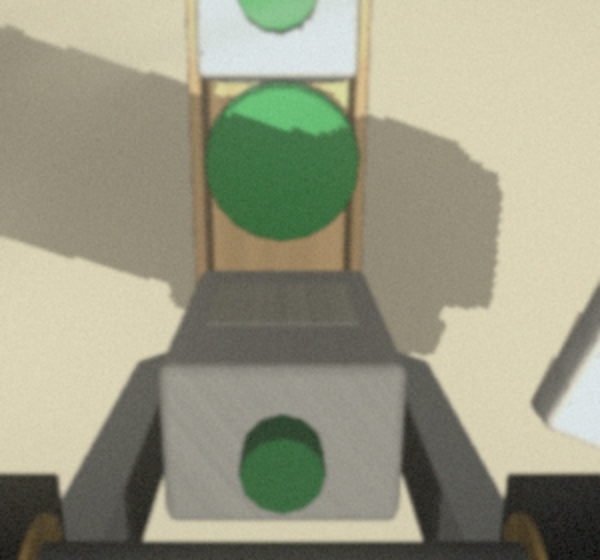

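The jar is touching the square tin, and the oblong tin is aligned over the remaining gap. Lowering now.

Request:
play_rows([
  {"gripper": 0.05, "slide": [0.001, -0.001, 0.03], "yaw": 0},
  {"gripper": 0.05, "slide": [0, 0, 0.03], "yaw": 0},
  {"gripper": 0.05, "slide": [0, 0, 0.03], "yaw": 0},
  {"gripper": 0.05, "slide": [0, 0, 0.008], "yaw": 0},
  {"gripper": 0.05, "slide": [0, 0, 0.003], "yaw": 0},
])

```text
clock: 25.22
ee_pos: [0.594, 0.1223, 0.056]
orientation: [[-0.325, 0.946, 0.0], [0.946, 0.325, -0.0], [-0.0, 0.0, -1.0]]
wrist_force: [1.2, 0.3, -3.0]
width: 0.638
grip_force: 25.0
```

Request:
play_rows([
  {"gripper": 0.05, "slide": [0, 0, 0.002], "yaw": 0},
  {"gripper": 0.05, "slide": [0, 0, 0], "yaw": 0},
])

```text
clock: 25.48
ee_pos: [0.5941, 0.123, 0.0542]
orientation: [[-0.326, 0.945, 0.001], [0.945, 0.326, 0.0], [-0.0, 0.001, -1.0]]
wrist_force: [-0.6, -0.4, -3.6]
width: 0.633
grip_force: 25.0
```

Request:
play_rows([
  {"gripper": 0.05, "slide": [0.003, 0, 0], "yaw": 0},
  {"gripper": 0.05, "slide": [0.001, 0, 0], "yaw": 0},
  {"gripper": 0.05, "slide": [0, 0, 0], "yaw": 0},
])

```text
clock: 25.85
ee_pos: [0.5924, 0.1269, 0.0536]
orientation: [[-0.326, 0.945, 0.0], [0.945, 0.326, -0.0], [-0.0, 0.0, -1.0]]
wrist_force: [0.4, 0.3, -2.9]
width: 0.636
grip_force: 25.0
```

Request:
play_rows([
  {"gripper": 0.05, "slide": [0.001, 0, 0], "yaw": 0},
  {"gripper": 0.05, "slide": [0, 0, 0], "yaw": 0},
])

```text
clock: 26.1
ee_pos: [0.5922, 0.1276, 0.0535]
orientation: [[-0.326, 0.945, 0.0], [0.945, 0.326, -0.0], [-0.0, -0.0, -1.0]]
wrist_force: [0.1, -1.4, -2.1]
width: 0.637
grip_force: 25.0
```

Request:
play_rows([
  {"gripper": 0.05, "slide": [0.001, 0, 0], "yaw": 0},
  {"gripper": 0.05, "slide": [0, 0, 0], "yaw": 0},
])

```text
clock: 26.35
ee_pos: [0.5921, 0.1276, 0.0535]
orientation: [[-0.325, 0.946, 0.001], [0.946, 0.325, -0.001], [-0.001, 0.0, -1.0]]
wrist_force: [1.3, -5.9, -4.0]
width: 0.637
grip_force: 25.0
```

Flush. I'll set it down, release and rise.

Request:
play_rows([
  {"gripper": 0.05, "slide": [-0.0005, 0, 0.001], "yaw": 0},
  {"gripper": 0.05, "slide": [0, 0, 0.0005], "yaw": 0},
  {"gripper": 0.05, "slide": [0, 0, 0], "yaw": 0},
])

```text
clock: 26.72
ee_pos: [0.5923, 0.1276, 0.0531]
orientation: [[-0.325, 0.946, 0.0], [0.946, 0.325, -0.0], [-0.0, 0.0, -1.0]]
wrist_force: [-6.3, -4.6, 18.8]
width: 0.633
grip_force: 25.0
```

Request:
play_rows([
  {"gripper": 0.065, "slide": [0, 0, 0], "yaw": 0},
  {"gripper": 0.08, "slide": [0, 0, 0], "yaw": 0},
  {"gripper": 0.094, "slide": [0, 0, 0], "yaw": 0},
  {"gripper": 0.094, "slide": [0, 0, -0.03], "yaw": 0},
  {"gripper": 0.094, "slide": [0, 0, -0.05], "yaw": 0},
])

```text
clock: 27.35
ee_pos: [0.591, 0.128, 0.1316]
orientation: [[-0.326, 0.945, -0.003], [0.945, 0.326, -0.001], [-0.0, -0.003, -1.0]]
wrist_force: [0.1, -0.1, 0.5]
width: 1.0
grip_force: 0.0
```

Request:
play_rows([
  {"gripper": 0.094, "slide": [0, 0, -0.05], "yaw": 0},
  {"gripper": 0.094, "slide": [0.02, 0, -0.05], "yaw": 0},
  {"gripper": 0.094, "slide": [0.02, 0, 0], "yaw": 0},
  {"gripper": 0.094, "slide": [0, 0, 0], "yaw": 0},
  {"gripper": 0.094, "slide": [0, 0, 0], "yaw": 0},
])

```text
clock: 27.98
ee_pos: [0.5786, 0.1652, 0.2307]
orientation: [[-0.326, 0.946, -0.002], [0.946, 0.326, -0.001], [-0.001, -0.002, -1.0]]
wrist_force: [-0.2, 0.5, -0.1]
width: 0.996
grip_force: 0.0
```

```bash
python3 - <<'E'
from h import *
s=stat(); c=wshot('w10.png')
tops(c,.094,(C+np.array([0,-.053])@B),.027,.003)
tops(c,.106,(C+np.array([0,-.053])@B),.02,.003)
tops(c,.104,C,.032)
tops(c,.096,(C+np.array([0,.062])@B),.03)
tops(c,.108,(C+np.array([0,.06])@B),.025)
im=cv2.imread('pics/w10.png'); cv2.imwrite('pics/w10c.png',cv2.resize(im[60:340,180:480],None,fx=2,fy=2))
E
```

```text
t 27.98 p [0.5786 0.1652 0.2307] yang 19.0 F [-0.2  0.5 -0.1] w 93.6 g 0.0
1405 case mm pct1/50/99 [[-25.4, -73.7, 92.0], [-0.1, -49.7, 94.0], [25.4, -31.2, 96.1]] midrange [ -0.  -52.5  94.1] slopes deg [-0.2 -0.1] world [0.5912 0.1292 0.094 ]
283 case mm pct1/50/99 [[-9.2, -61.5, 103.8], [-0.0, -52.2, 106.0], [9.1, -43.2, 107.7]] midrange [ -0.  -52.4 105.8] slopes deg [-1.1 -1.8] world [0.5918 0.1284 0.106 ]
2435 case mm pct1/50/99 [[-25.3, -26.1, 101.9], [1.0, 0.5, 104.0], [26.4, 25.8, 105.6]] midrange [ 6.000e-01 -1.000e-01  1.038e+02] slopes deg [-0.1 -0.2] world [0.575 0.178 0.104]
2363 case mm pct1/50/99 [[-28.3, 33.6, 93.6], [0.1, 65.4, 95.9], [27.2, 87.0, 97.6]] midrange [-0.6 60.3 95.6] slopes deg [-0.2 -0.4] world [0.5539 0.2366 0.0959]
722 case mm pct1/50/99 [[-13.6, 45.9, 106.4], [-0.8, 58.6, 108.0], [12.0, 70.9, 109.6]] midrange [ -0.8  58.4 108. ] slopes deg [0.2 0.2] world [0.5547 0.2325 0.108 ]
```

View pics/w10c.png

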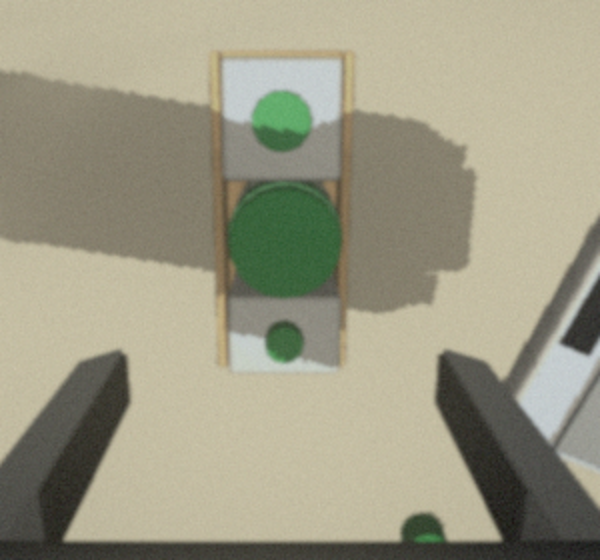

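The three stand upright in a row at case y ≈ 58.5, 0 and −52 mm, all touching, with the square tin at the end wall. Handing in.

```bash
python3 -c "
from h import *
print(env.finish_job())"
```

```text
the job is handed in; nothing more can be done
None
```

The job is handed in, though no verdict came back: my last measurements had the square tin against the +y end wall, then the jar, then the oblong tin, all upright and flush on the case floor, with the spare room at the other end.

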